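Pry the spring clip off a banding wheel's spindle

TASK

Take the hooked pick from its rest and use its hook to gently pry the sprung wire clip out of the groove in the banding wheel's spindle, drawing it straight out by its closed end until it is completely off the spindle, so that the wheel head can later be lifted off for cleaning. Leave the clip lying flat on the wooden wheel head and lay the pick back on its rest. Touch the clip only with the pick, ease it out slowly without jerking or pressing hard, and leave the other things where they are.

Things in the scene. Friction and masses are not known exactly. Their poses are not given: they have to be found in the camera images.
- wheel: banding wheel (small decorator's turntable) standing on the table and not moving: dark foot 100 mm across, round pale wooden head 130 mm across whose flat top is 50 mm above the table, and a short steel spindle standing up from its centre. Origin: centre of the underside; z up. The clip's closed end points along its -x.
- spindle_base (a point): point on the spindle's axis at the level of the wheel head's flat top. From there up the spindle has a groove 16 mm across and 6 mm high, then a cap 22 mm across whose top is 10.5 mm above the wheel head.
- clip: sprung U-shaped clip of dark steel wire 5 mm thick, lying flat round the spindle's groove, 43 mm long, 27 mm wide. Origin: centre of the hole, at half the wire's thickness; on the spindle's axis when fitted. +x points to the open end, -x to the closed end, z up. The two arms lie at y = +-11 mm, with inward noses at x = +8 mm that must spread round the spindle; it is off after about 22 mm of travel along -x.
- clip_bow (a point): middle of the clip's closed end (bow), at clip x = -27 mm, z = 4 mm: a straight cross wire along y, 14 mm long, turned up so that 4 mm is free under it. To remove, pull it along the clip's -x. The sprung arms yield slowly (heavily damped), so the force depends on speed: 4 to 8 N at a few mm/s, too much when faster. Creep, and pause while it exceeds 7 N; over 12 N bends the clip.
- clip_gap (a point): place for the hook's tip, at clip x = -20.2 mm, at half the wire's thickness (2.5 mm above the wheel head): in the gap, open down to the wheel head, between the bow's inner face (x = -24.5 mm) and the spindle cap's edge (x = -11 mm when fitted); the leaning hook leaves only about 2 mm to spare each way along x, 6 mm along y. Lower the tip here until it touches or nearly touches the wood.
- pick_grip (a point): hooked pick, 60 g, point at the centre of its dark wooden handle (100 mm long along x from -55 to +45 mm, 14 mm square: grasp it here from above with the fingers on the two sides). +x points along the shank to the hook, z up; the hook points down (-z). Slim steel shank 4 to 5 mm thick on the handle's centre line, bent down at x = 99 mm into the hook.
- pick_tip (a point): lower end of the pick's hook, at x = 90 mm, z = -28 mm from the handle centre; the hook is a straight round pin 4 mm thick that leans: its tip points down and back towards the handle (10 mm back over 23 mm of height), so it catches under the wire when pulled. Axes as for pick_grip.
- rest: wooden rest for the pick, fixed to the table: base 150 x 52 x 8 mm with two saddle posts, at x = -46 mm (under the handle) and x = +66 mm (under the shank), each a slot 24 mm wide across y between lugs that rise to about 5 mm above the centre line of the pick. Origin: on the table, under the place of the handle's centre; the pick lies along its x with the hook towards +x, and the handle's centre is then 45 mm above the table.
- eraser_mid (a point): bystander: eraser 60 x 23 x 13 mm, its centre
- glue_stick_mid (a point): bystander: standing glue stick 26 mm across, 89 mm tall, its centre
- ink_4_mid (a point): bystander: square ink bottle 44 x 44 x 57 mm, its centre
There are look-alikes about, which are no part of the job. What is meant by the rest is not white, and is the larger of those in its own colour.

How it is judged (in metres and radians):
On the way, in this order (a step that is already met when the one before it is completed fails the run):
1. the pick's hook is down in the gap behind the clip's closed end, with the clip still on the spindle (x of pick_tip in the frame of clip between -0.0245 and -0.014 m and y of pick_tip in the frame of clip between -0.011 and 0.011 m and z of pick_tip in the frame of clip below 0.002 m and horizontal distance between clip and spindle_base below 0.006 m), for 0.1 s.
2. the clip has been drawn completely off the spindle, with the hook still behind its closed end (horizontal distance between clip and spindle_base above 0.022 m and x of pick_tip in the frame of clip between -0.0255 and 0.005 m and z of pick_tip in the frame of clip below 0.006 m).
At the end, for the whole second after the job is handed in: The clip lies flat (within 0.15 rad) and still on the wheel head, its origin 22 to 55 mm from the spindle's axis; the pick lies still in both saddles of its rest, handle centre within 20 mm of its place and 40 to 50 mm above the table, along the rest within 0.2 rad (horizontal distance between clip and spindle_base between 0.022 and 0.055 m and z of clip in the frame of spindle_base between 0 and 0.006 m and angle between clip's own z axis and vertical below 0.15 rad and linear speed of each of clip, pick below 0.02 m/s and horizontal distance between pick_grip and rest below 0.02 m and z of pick_grip in the frame of rest between 0.04 and 0.05 m and angle between the x axis of pick_grip and the x axis of rest, either way round below 0.2 rad); the robot touches nothing.
It fails at once if the pick pulls or presses on the clip with more than 12 N (contact force between pick and clip above 12 N).
It fails at once if the pick presses on the banding wheel with more than 20 N (contact force between pick and wheel above 20 N).
It fails at once if the gripper or arm touches the clip (contact force between the arm and clip above 0.3 N).
It fails at once if the fingers touch the clip (contact force between the fingers and clip above 0.3 N).
It fails at once if a bystander is moved more than 20 mm (distance of any of eraser_mid, glue_stick_mid, ink_4_mid from where it was at the start of the episode above 0.02 m).
It also fails if it takes over 72 s, if anything falls off the work surface, if the arm or the gripper's body presses on something with over 40 N, if the wrist force passes 120 N, or if a joint passes its speed limit or range.

ROBOT

A 7-joint arm with a two-finger parallel gripper is mounted at the origin on a cart in front of the work surface, level with it; the furniture and walls round the work are solid. World frame = base frame: x ahead of the robot, y to its left, z up, the work surface at z = 0. Lengths are in m, angles in degrees, forces in N, time in s.
With the tool pointing down it reaches from about 0.425 to 0.875 m from the base axis. Payload 4.7 kg.
Tool frame: the origin (TCP) lies at the very end of the fingers, on their centre line; the grasp point (between the pads) lies bot.grip_point_offset behind it (bot.grip_point_offset is the distance from the TCP to the grasp point, in m); z points along the fingers, y is the direction in which the jaws open and shut (so a half turn about z gives the same grasp; the last joint's range is limited). The gripper opens to 87 mm and grips with 3 to 60 N. Pads are 19 mm wide; open, the fingers measure 117 mm over their backs; the gripper's body (75 mm by 190 mm) begins 51 mm behind the grasp point.
Start: joints at [78.1, 18.392, -4.016, 83.108, 1.295, 78.541, -3.26], TCP at [0.143, -0.634, 0.223] pointing down, gripper open.
Joint ranges: [-163.93, 163.93], [-17.29, 119.83], [-79.2, 71.16], [3.27, 140.29], [-89.18, 269.18], [5.43, 117.66], [-154.24, 154.24]. Speed limits (degrees/s): [147.25, 147.25, 180, 180, 180, 180, 180].

INTERFACE

Orientations are given as a 3x3 rotation matrix whose columns are the frame's x, y, z axes.
In Python, from bench import bot, fingers, kinematics, cams, telemetry gives the robot as it stands. Calls block until the motion is done:
- bot.movep(position, orientation): joint-space move of the TCP to a pose.
- bot.move_l(position, ori=None, rate=0.15): straight line of the TCP; ori=None keeps the orientation; rate is the mean speed in m/s.
- bot.movej(angles): joint-space move.
- fingers.set_gripper(opening, squeeze=None): opening from 0.0 (shut) to 1.0 (fully open); squeeze is the grip in N (None keeps the last); returns when the fingers have stopped.
- bot.hold(seconds).
- kinematics.inverse_kinematics(position, orientation): joint angles nearest the present ones, or None.
- cams.snapshot(name): name is "scene" or "top"; returns a dict with "img" (400x640x3 uint8, red, green, blue), "fx", "fy", "cx", "cy" (pixels), "T" (4x4, takes a point from camera to world coordinates). Camera axes: x right, y down, z forward; pixel columns grow to the right and rows downward; lengths in m; the calibration is good to about 2 mm. A picture is of the moment at which its call begins. There is no depth.
A pose or a line that the arm cannot do raises bot.PlanningError and nothing moves.
- bot.close_job(): hands the job in, once; it reports no verdict.
Readings, each from a call of its own:
- telemetry.current_time(): time.
- telemetry.current_joint_positions(): joint angles.
- telemetry.current_joint_vel(): joint speeds.
- telemetry.current_effort(): joint torques, N m.
- telemetry.current_ee_pos(): TCP position.
- telemetry.current_ee_rot(): TCP orientation.
- telemetry.current_ft_force(): force on the tool from outside, world axes, zero at the start.
- telemetry.current_wrist_torque(): the same for the moment, N m.
- telemetry.current_opening(): opening from 0.0 (shut) to 1.0 (fully open).
Only numpy, scipy, OpenCV 4.12 (cv2) and the standard library are available. Lean on these libraries where they do the work, as an engineer would, in place of code of your own. Each camera call takes 0.05 s, during which the arm holds its last target. There are 200 camera calls.

## Working session

There is one attempt and no reset: what is moved stays moved. The work goes in short steps, each a Python script; the robot and the scene stay as the last script left them, time stands still between calls to the robot, and variables do not carry over. Pictures are saved under pics/ and viewed, about 8 in all and at most 12, crops included, and the job is handed in when it is done.

```bash
mkdir -p pics; ls; python3 - <<'E'
from bench import bot,fingers,kinematics,cams,telemetry
import cv2,numpy as np,pickle
for n in("scene","top"):
    s=cams.snapshot(n); pickle.dump(s,open(f"pics/{n}0.pkl","wb")); cv2.imwrite(f"pics/{n}0.png",s["img"][:,:,::-1])
    print(n,s["fx"],s["fy"],s["cx"],s["cy"],np.round(s["T"],3).tolist())
print(bot.grip_point_offset,telemetry.current_ee_rot(),telemetry.current_time())
E
```

```text
pics
scene 397.3093694843455 397.3093694843455 319.27017052221936 197.08827168375987 [[-0.619, -0.323, 0.716, -0.078], [-0.786, 0.256, -0.563, 0.435], [-0.002, -0.911, -0.413, 0.413], [0.0, 0.0, 0.0, 1.0]]
top 489.8057122749912 489.8057122749912 310.4045451808735 200.90908500069733 [[-0.029, -0.986, 0.164, 0.391], [-0.999, 0.031, 0.01, -0.046], [-0.015, -0.163, -0.986, 1.071], [0.0, 0.0, 0.0, 1.0]]
0.0187 [[ 9.75488631e-01  2.20049340e-01 -4.67827291e-04]
 [ 2.20049812e-01 -9.75487335e-01  1.59337285e-03]
 [-1.05738954e-04 -1.65726240e-03 -9.99998621e-01]] 0.1
```

View pics/scene0.png

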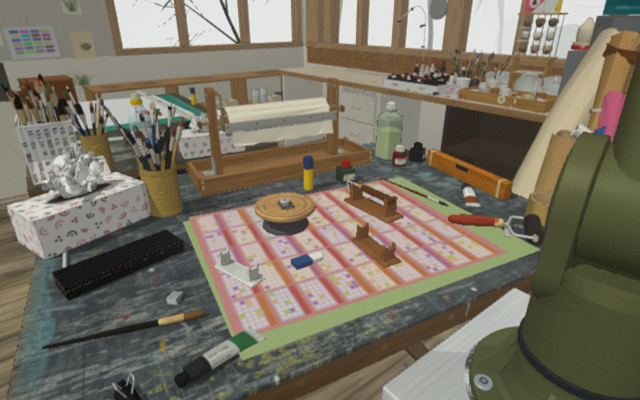

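View pics/top0.png

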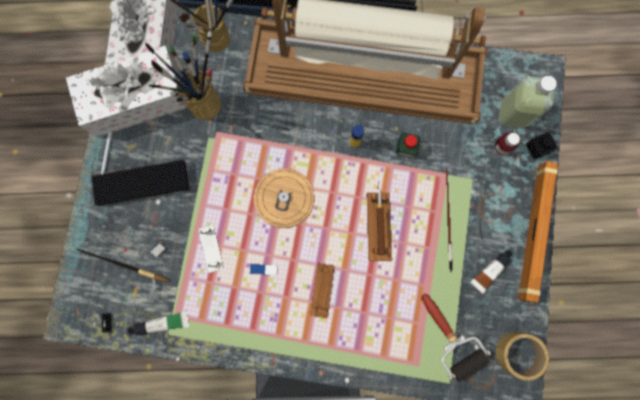

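Three rest-like things show up in the top view: a white one at (210,247), a small brown one at (323,290), and a larger brown one at (379,227) that seems to hold the pick. The larger brown one fits, being not white and the larger of its colour. I'll confirm it in one enlarged crop, together with the clip.

```bash
python3 - <<'E'
import cv2,numpy as np
t=cv2.imread("pics/top0.png");s=cv2.imread("pics/scene0.png")
a=cv2.resize(t[165:325,245:405],(400,400),interpolation=cv2.INTER_CUBIC)
b=cv2.resize(t[180:220,264:304],(400,400),interpolation=cv2.INTER_CUBIC)
c=cv2.resize(s[175:215,335:415],(400,200),interpolation=cv2.INTER_CUBIC)
d=cv2.resize(s[185:235,250:350],(400,200),interpolation=cv2.INTER_CUBIC)
cv2.imwrite("pics/crop0.png",np.vstack([np.hstack([a,b]),np.hstack([c,d])]))
E
```

```text
(no output)
```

View pics/crop0.png

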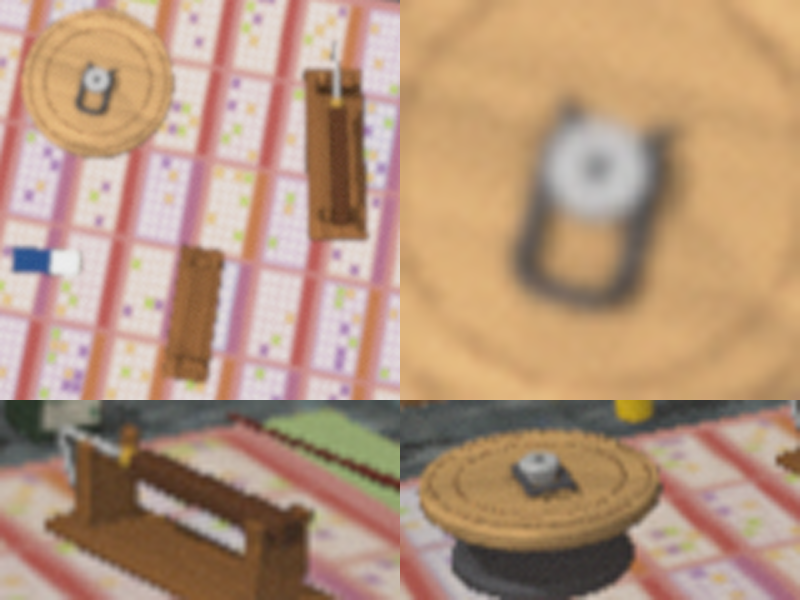

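The crop confirms it. The large brown rest at (379,227) holds the pick, with the hook at the top near (379,183). The clip sits on the spindle at (284,197) with its closed end towards the robot, near (281,209). Next I'll measure.

```bash
cat > h.py <<'E'
import numpy as np,cv2
from scipy.spatial.transform import Rotation as R
def ray(s,uv,z):
    uv=np.atleast_2d(uv).astype(float);T=s["T"]
    d=np.c_[(uv[:,0]-s["cx"])/s["fx"],(uv[:,1]-s["cy"])/s["fy"],np.ones(len(uv))]@T[:3,:3].T
    return T[:3,3]+d*((z-T[2,3])/d[:,2])[:,None]
def proj(s,p):
    c=(np.atleast_2d(p)-s["T"][:3,3])@s["T"][:3,:3]
    return np.c_[s["fx"]*c[:,0]/c[:,2]+s["cx"],s["fy"]*c[:,1]/c[:,2]+s["cy"]]
def px(mask,off=(0,0)):
    y,x=np.nonzero(mask); return np.c_[x+off[0],y+off[1]]
def big(mask):
    n,l,st,_=cv2.connectedComponentsWithStats(mask.astype(np.uint8)); return l==1+np.argmax(st[1:,4])
def win(s,x0,y0,x1,y1):
    im=s["img"][y0:y1,x0:x1]; return im.astype(int),cv2.cvtColor(im,cv2.COLOR_RGB2HSV)
E
python3 - <<'E'
from h import *
import pickle
t=pickle.load(open("pics/top0.pkl","rb"));s=pickle.load(open("pics/scene0.pkl","rb"))
# wheel head rim (top disc)
for S,w,nm in((t,(245,160,325,235),"top"),(s,(245,180,325,240),"scene")):
    im,h=win(S,*w); m=(h[...,0]>10)&(h[...,0]<24)&(h[...,1]>70)&(h[...,2]>110)
    m=big(m); c=max(cv2.findContours(m.astype(np.uint8),0,1)[0],key=cv2.contourArea)[:,0]+w[:2]
    P=ray(S,c,.05); (x,y),r=cv2.minEnclosingCircle(P[:,:2].astype(np.float32)*1000); print(nm,"disc",x,y,r)
    g=(h[...,1]<50)&(h[...,2]>110)
    yy,xx=np.mgrid[w[1]:w[3],w[0]:w[2]]; c0=c.mean(0); g&=np.hypot(xx-c0[0],yy-c0[1])<14
    q=px(g,w[:2]); print(nm,"cap",len(q),q.mean(0),ray(S,q.mean(0),.0605)*1000)
im,h=win(t,264,180,304,220); m=big(h[...,2]<110); q=px(m,(264,180)); P=ray(t,q,.0525)[:,:2]*1000
print("clip",len(q),cv2.minAreaRect(P.astype(np.float32)), P.mean(0))
# rest & handle & shank
im,h=win(t,355,170,405,275)
m=big((h[...,0]<20)&(h[...,1]>100)&(h[...,2]<170)); print("restrect px",cv2.minAreaRect(px(m,(355,170)).astype(np.float32)))
m2=(h[...,0]<20)&(h[...,1]>100)&(h[...,2]<90); m2=big(m2); q=px(m2,(355,170)); print("handle",len(q),cv2.minAreaRect(q.astype(np.float32)))
for r in range(178,260,3):
    print(r,[ "%d,%d,%d"%tuple(im[r-170,c-355]) for c in range(370,392,1)][3:17] if r%6==4 else "")
E
```

```text
top disc 585.3041381835938 9.797151565551758 82.25541687011719
top cap 97 [283.1443299  196.48453608] [[570.28834442  21.22013596  60.5       ]]
scene disc 564.6343994140625 25.61031150817871 72.36217498779297
scene cap 51 [283.98039216 201.05882353] [[564.16000559  24.87407663  60.5       ]]
clip 18 ((557.357666015625, 13.330394744873047), (3.4933667182922363, 26.88232421875), 72.97013854980469) [557.71867445  12.94812945]
restrect px ((379.1646423339844, 226.95144653320312), (67.60800170898438, 22.980060577392578), 87.61405944824219)
handle 15 ((384.5, 201.0), (5.0, 2.0), 0.0)
178 ['224,199,158', '225,205,176', '226,212,200', '227,218,212', '225,217,211', '226,214,207', '226,215,208', '229,219,213', '226,214,207', '219,194,180', '213,168,143', '200,138,101', '197,128,82', '199,128,89']
181 
184 ['226,208,193', '224,205,179', '225,205,180', '222,204,182', '210,194,182', '189,181,177', '210,201,197', '220,206,199', '219,192,178', '210,164,137', '200,138,102', '199,128,86', '199,130,88', '200,131,95']
187 
190 ['224,211,204', '224,212,205', '226,214,207', '223,211,203', '221,206,201',
[... 1557 characters left out ...]
 '108,67,44', '105,65,40', '105,65,43', '99,59,36', '99,62,41', '96,58,33', '113,72,43', '137,93,56', '138,91,53']
241 
244 ['150,100,59', '147,99,59', '144,97,59', '137,92,56', '119,78,48', '101,66,40', '99,64,39', '102,65,39', '106,65,43', '102,63,43', '100,63,41', '112,72,46', '137,92,54', '149,100,59']
247 
250 ['111,75,47', '117,78,47', '138,92,57', '133,89,52', '107,70,42', '90,56,34', '91,56,32', '100,61,37', '99,59,36', '99,61,35', '94,59,37', '87,55,33', '89,58,34', '98,65,40']
253 
256 ['157,103,61', '152,101,60', '151,102,62', '151,101,61', '158,108,66', '157,105,62', '155,105,60', '150,102,62', '146,94,57', '151,102,62', '153,102,63', '155,103,63', '156,103,63', '150,101,61']
259
```

```bash
python3 - <<'E'
from h import *
import pickle
t=pickle.load(open("pics/top0.pkl","rb"));s=pickle.load(open("pics/scene0.pkl","rb"))
K=8
def up(S,w):
    g=cv2.resize(S["img"][w[1]:w[3],w[0]:w[2]],None,fx=K,fy=K,interpolation=cv2.INTER_CUBIC); return g,cv2.cvtColor(g,cv2.COLOR_RGB2HSV)
def back(m,w): return (px(m)+.5)/K-.5+np.array(w[:2])
w=(266,182,302,218); g,h=up(t,w)
for th in(125,140,155):
    m=big(h[...,2]<th); r=cv2.minAreaRect((ray(t,back(m,w),.0525)[:,:2]*1000).astype(np.float32)); print("clip",th,m.sum(),np.round(r[0],1),np.round(r[1],1),round(r[2],1))
for lo in (135,150):
    m=big((h[...,1]<70)&(h[...,2]>lo)); q=back(m,w); print("cap",lo,m.sum(),q.mean(0),ray(t,q.mean(0),.0605)*1000, cv2.minEnclosingCircle((ray(t,q,.0605)[:,:2]*1000).astype(np.float32)))
# wheel disc: colour edge
w=(248,162,322,234); g,h=up(t,w); m=big((h[...,0]>=11)&(h[...,0]<22)&(h[...,1]>95)&(h[...,2]>120)).astype(np.uint8)
m=cv2.morphologyEx(m,cv2.MORPH_OPEN,np.ones((65,65),np.uint8)); c=max(cv2.findContours(m,0,1)[0],key=cv2.contourArea)
q=(c[:,0]+.5)/K-.5+np.array(w[:2]); P=ray(t,q,.05)[:,:2]*1000; A=np.c_[2*P,np.ones(len(P))]; x=np.linalg.lstsq(A,(P**2).sum(1),rcond=None)[0]; print("disc",x[:2],np.sqrt(x[2]+x[0]**2+x[1]**2))
# handle axis
im=t["img"].astype(float).sum(2)
pts=[]
for r in range(212,246):
    seg=im[r,373:388]; wt=np.clip(330-120-seg+60,0,None); wt[:2]=0; wt[-3:]=0; pts.append((( wt*np.arange(373,388)).sum()/wt.sum(),r))
P=ray(t,pts,.052); v=cv2.fitLine((P[:,:2]*1000).astype(np.float32),cv2.DIST_HUBER,0,.01,.01).ravel(); print("handle axis",v,np.degrees(np.arctan2(v[1],v[0])))
im2=t["img"].astype(float)
for r in range(176,262): 
    c=379+ (r-200)*.025; 
    print(r,im2[r,int(round(c))-1:int(round(c))+2].mean(0).astype(int),end=" ")
sat=cv2.cvtColor(t["img"],cv2.COLOR_RGB2HSV)[...,1]
w=(365,172,395,262);
print()
for r in (194,196,198,200,202): 
    wt=np.clip(100-sat[r,374:385].astype(float),0,None); cc=(wt*np.arange(374,385)).sum()/wt.sum(); print(cc,ray(t,(cc,r),.047)*1000)
E
```

```text
clip 125 3848 [562.8  22.3] [26.2 38.6] 72.0
clip 140 5684 [562.8  22. ] [27.9 40.6] 70.9
clip 155 7502 [562.6  21.7] [30.3 42.2] 73.5
cap 135 6245 [282.84386509 196.30503403] [[570.69032974  21.84309353  60.5       ]] ((571.1654052734375, 21.497661590576172), 13.726463317871094)
cap 150 5655 [282.86924182 196.30759284] [[570.68320533  21.78994993  60.5       ]] ((570.8097534179688, 21.427629470825195), 12.619855880737305)
disc [570.17545034  20.87235986] 62.99668830029685
handle axis [ 9.9985945e-01 -1.6766220e-02  4.9857935e+02 -1.7942627e+02] -0.9606785
176 [225 212 197] 177 [225 214 208] 178 [225 215 208] 179 [225 212 205] 180 [221 207 199] 181 [211 198 191] 182 [205 194 190] 183 [204 195 191] 184 [206 196 191] 185 [205 195 189] 186 [201 191 186] 187 [198 188 182] 188 [198 187 182] 189 [201 188 183] 190 [202 190 185] 191 [199 187 181] 192 [187 175 168] 193 [175 164 156] 194 [172 160 153] 195 [167 156 150] 196 [167 158 151] 197 [165 155 148] 198 [164 155 150] 199 [159 153 148] 200 [156 151 148] 201 [157 152 150] 202 [159 152 145] 203 [169 152 134] 204 [182 152 109] 205 [192 154  8
[... 593 characters left out ...]
0 [101  61  39] 241 [102  63  41] 242 [102  62  40] 243 [102  60  40] 244 [102  64  40] 245 [102  64  42] 246 [102  62  40] 247 [101  62  40] 248 [100  63  40] 249 [100  63  39] 250 [96 58 35] 251 [101  63  40] 252 [101  61  41] 253 [98 60 38] 254 [106  67  41] 255 [131  86  52] 256 [150 100  59] 257 [160 108  64] 258 [160 107  64] 259 [157 108  72] 260 [160 129 111] 261 [189 171 164] 
379.0952380952381 [[ 571.61886745 -181.55665337   47.        ]]
379.164 [[ 567.31301513 -181.47949151   47.        ]]
379.2068965517241 [[ 563.01471781 -181.34779747   47.        ]]
379.14739884393066 [[ 558.72901727 -181.00013371   47.        ]]
379.33561643835617 [[ 554.43272593 -181.17549791   47.        ]]
```

```bash
cat >> h.py <<'E'
def rot(yaw): # tool down, tool x along yaw (deg)
    c,s=np.cos(np.radians(yaw)),np.sin(np.radians(yaw)); return np.array([[c,s,0],[s,-c,0],[0,0,-1.]])
E
python3 - <<'E'
from h import *
import pickle
from bench import kinematics
t=pickle.load(open("pics/top0.pkl","rb"))
print("rear",ray(t,(380.4,254.4),.052)*1000,"front",ray(t,(379.4,207.3),.052)*1000,"shank end",ray(t,(378.3,180.5),.047)*1000)
K=8;w=(266,182,302,218)
v=cv2.resize(t["img"][182:218,266:302],None,fx=K,fy=K,interpolation=cv2.INTER_CUBIC).min(2).astype(float)
v=cv2.cvtColor(cv2.resize(t["img"][182:218,266:302],None,fx=K,fy=K,interpolation=cv2.INTER_CUBIC),cv2.COLOR_RGB2HSV)[...,2].astype(float)
O=np.array([570.5,21.5])
L=[];Rr=[]
for row in np.arange(190,208.1,1):
    r=int((row-182+.5)*K); d=np.clip(165-v[r],0,None); xs=(np.arange(len(d))+.5)/K-.5+266
    mid=283-(row-196.3)*.2
    for a,sel in((L,(xs<mid)&(xs>mid-9)),(Rr,(xs>=mid)&(xs<mid+9))):
        if d[sel].sum()>300: a.append(ray(t,((d*xs)[sel].sum()/d[sel].sum(),row),.0525)[0,:2]*1000-O)
for a in(L,Rr): print(np.round(a,1).tolist()); f=cv2.fitLine(np.float32(a),cv2.DIST_HUBER,0,.01,.01).ravel();print(f,np.degrees(np.arctan(f[1]/f[0])))
# bow: along clip direction, dark profile for several yaw
for yaw in(-10,-14,-18):
    u=np.array([np.cos(np.radians(yaw)),np.sin(np.radians(yaw))]);n=np.array([-u[1],u[0]])
    for off in(-5,0,5):
        X=np.arange(-36,-12,.5); W=np.c_[O+X[:,None]*u+off*n,np.full(len(X),54)]/1000; q=proj(t,W)
        val=cv2.remap(t["img"].max(2),q[:,0].astype(np.float32)[None],q[:,1].astype(np.float32)[None],cv2.INTER_CUBIC)[0].astype(float)
        d=np.clip(170-val,0,None)*(X<-19); print(yaw,off,"bow at",(d*X).sum()/d.sum(),d.max())
for p,y in(((.4926,-.1795,.0263),-1.4),((.46,.05,.06),-14),((.435,.055,.06),-14)):
    print(kinematics.inverse_kinematics(p,rot(y)),kinematics.inverse_kinematics(p,rot(y+180)))
E
```

```text
rear [[ 443.89684226 -177.0299595    52.        ]] front [[ 542.36292915 -180.06770687   52.        ]] shank end [[ 600.85948287 -181.3766852    47.        ]]
[[13.2, 5.4], [-1.7, 11.9], [-3.8, 11.9], [-6.0, 11.8], [-8.1, 12.2], [-10.2, 12.9], [-12.3, 13.6], [-14.4, 14.3], [-16.6, 14.8], [-18.7, 14.7], [-20.9, 13.7], [-23.1, 11.4]]
[ 0.9675756 -0.2525815 -8.085282  12.248566 ] -14.630324
[[8.3, -13.3], [6.1, -12.7], [4.0, -12.7], [1.9, -11.9], [-0.3, -12.6], [-2.5, -12.9], [-4.6, -11.9], [-6.7, -10.6], [-8.8, -9.1], [-10.9, -8.3], [-13.0, -8.2], [-15.1, -7.9], [-17.3, -7.3], [-19.4, -6.7], [-21.5, -5.9], [-23.5, -3.5]]
[ 0.9684139  -0.24934822 -6.6384783  -9.949507  ] -14.438946
-10 -5 bow at -25.619621342512907 57.0
-10 0 bow at -26.46291866028708 50.0
-10 5 bow at -25.56547619047619 50.0
-14 -5 bow at -25.989406779661017 52.0
-14 0 bow at -26.32336956521739 46.0
-14 5 bow at -25.270588235294117 54.0
-18 -5 bow at -25.919134396355354 50.0
-18 0 bow at -26.14621409921671 47.0
-18 5 bow at -24.51336146272855 60.0
[ 44.44468571  16.66813642 -30.52885506 111.92140045  10.36654551
  54.06622012 -82.54676253] [ 53.41502289  18.78439843 -40.92042584 111.63657571  14.94275185
  54.88279539  93.91194741]
[  47.33235849   10.9614247   -60.06276332  117.84382305   11.31147141
   57.14949791 -122.46471211] [ 46.9108985   10.82065921 -59.57990835 117.85225396  11.11499124
  57.11656361  57.69323717]
[  51.69540755    6.86240324  -63.93732491  120.81874819    7.40613232
   56.37622746 -120.19591734] [ 49.01378462   6.23296353 -61.03186839 120.86591538   6.55753805
  56.28004167  60.47474191]
```

```bash
python3 - <<'E'
from h import *
from bench import bot,fingers,kinematics,cams,telemetry as T
import pickle
q=rot(-1.6); p=np.array([.4985,-.1793,0])
bot.movep(p+[0,0,.2],q); fingers.set_gripper(.6,40); 
bot.move_l(p+[0,0,.0265],rate=.12)
f0=T.current_ft_force(); fingers.set_gripper(0,40)
print(T.current_time(),T.current_opening(),f0,T.current_ft_force(),T.current_ee_pos())
bot.move_l(p+[0,0,.15],rate=.1); bot.hold(.3)
print(T.current_opening(),T.current_ft_force(),T.current_joint_positions(),T.current_time())
S={n:cams.snapshot(n) for n in("top","scene")}; pickle.dump(S,open("pics/s1.pkl","wb"))
a=cv2.resize(S["top"]["img"][120:280,290:450],(400,400)); b=cv2.resize(S["scene"]["img"][100:230,290:420],(400,400))
cv2.imwrite("pics/lift.png",np.hstack([a,b])[:,:,::-1])
E
```

```text
5.375 0.1559716383380085 [ 0.758334   -0.49653146 -0.3938838 ] [-0.18466658  0.27038009  0.72037238] [ 0.49849    -0.17933621  0.02650198]
0.15529279429249082 [-0.56741679  0.18680806 -0.33358539] [ 46.26980628   8.73988567 -31.74975618 104.67570826   4.93610629
  67.97979473 -78.63379572] 7.0583
```

View pics/lift.png

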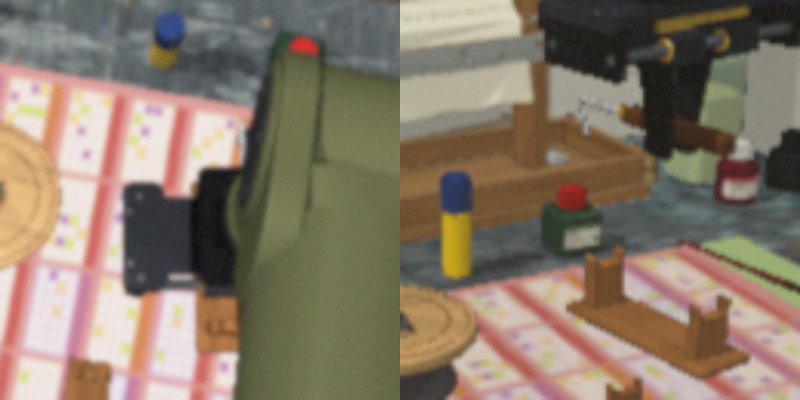

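The lift worked. The crop shows the pick held level with its hook down, at about (590,105), and the large brown rest empty. Next I'll hover over the gap and compare.

```bash
cat >> h.py <<'E'
O=np.array([.5705,.0215]);YAW=-14.5
def tcp(x,y,ztip,yaw=YAW,gx=0.0):
    "TCP for the tip at clip-fitted coords x,y (m) and height ztip; gx: tip x error"
    u=np.array([np.cos(np.radians(yaw)),np.sin(np.radians(yaw))]);n=np.array([-u[1],u[0]])
    return np.r_[O+(x-.09-gx)*u+y*n,ztip+.0095]
E
python3 - <<'E'
from h import *
from bench import bot,fingers,kinematics,cams,telemetry as T
import pickle
bot.movep(tcp(-.0202,0,.135),rot(YAW))
bot.move_l(tcp(-.0202,0,.075),rate=.08); bot.hold(.2)
print(T.current_joint_positions(),T.current_time(),T.current_ee_pos(),T.current_ft_force())
S={n:cams.snapshot(n) for n in("top","scene")}; pickle.dump(S,open("pics/s2.pkl","wb"))
a=cv2.resize(S["top"]["img"][170:230,250:310],(400,400),interpolation=cv2.INTER_CUBIC); b=cv2.resize(S["scene"]["img"][170:230,260:320],(400,400),interpolation=cv2.INTER_CUBIC)
cv2.imwrite("pics/hover.png",np.hstack([a,b])[:,:,::-1])
E
```

```text
[  32.34798736    5.68731918  -42.99598868  116.43104781    4.52955271
   59.42121064 -117.31318884] 9.175 [0.46426154 0.04909245 0.0850228 ] [-0.83107213  0.52113685 -0.37193262]
```

View pics/hover.png

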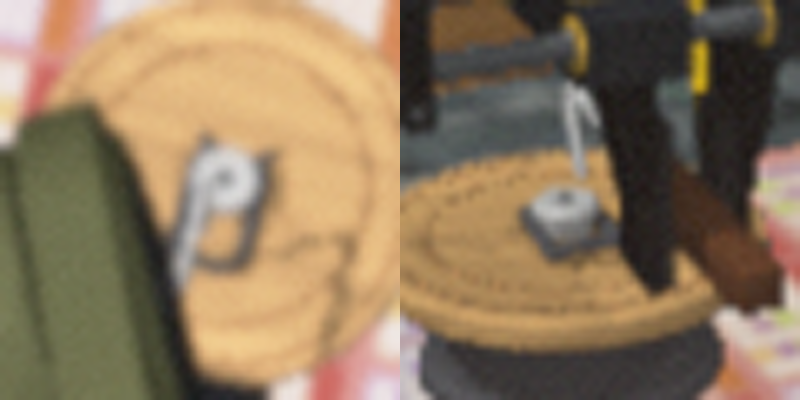

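```bash
python3 - <<'E'
from h import *
import pickle
S=pickle.load(open("pics/s2.pkl","rb"))
u=np.array([np.cos(np.radians(YAW)),np.sin(np.radians(YAW)),0]);n=np.array([-u[1],u[0],0])
G=np.array([.46426,.04909,.1035])
for nm,x,z in(("tip",90,-28),("bend",99,0),("sh70",70,0),("sh50",50,0),("shend",101,2)):
    p=G+u*x/1e3+[0,0,z/1e3]
    print(nm,p,[ (np.round(proj(S[k],p)[0],2).tolist()) for k in("top","scene")])
# observed shank centreline in top
im=S["top"]["img"]; h=cv2.cvtColor(im,cv2.COLOR_RGB2HSV)
for r in range(190,216):
    wt=np.clip(90-h[r,270:292,1].astype(float),0,None)*(h[r,270:292,2]>120); 
    if wt.sum()>0: c=(wt*np.arange(270,292)).sum()/wt.sum(); P=(ray(S["top"],(c,r),.104)[0]-G); print(r,round(c,2),"x %.1f y %.1f"%(P@u*1e3,P@n*1e3))
im=S["scene"]["img"]; h=cv2.cvtColor(im,cv2.COLOR_RGB2HSV)
for r in range(180,206):
    wt=(np.clip(80-h[r,278:296,1].astype(float),0,None)*(h[r,278:296,2]>130)); print(r,round(float((wt*np.arange(278,296)).sum()/max(wt.sum(),1)),2),int(wt.sum()))
E
```

```text
tip [0.55139329 0.0265558  0.0755    ] [[280.23, 204.34], [286.46, 196.72]]
bend [0.56010662 0.02430238 0.1035    ] [[280.21, 197.83], [284.51, 182.65]]
sh70 [0.53203033 0.0315634  0.1035    ] [[276.84, 211.79], [289.3, 187.7]]
sh50 [0.51266738 0.036571   0.1035    ] [[274.5, 221.49], [292.78, 191.36]]
shend [0.56204291 0.02380162 0.1055    ] [[280.36, 196.71], [284.15, 181.41]]
190 280.0 x 114.4 y 4.1
191 281.71 x 113.2 y 0.2
192 282.39 x 111.5 y -1.6
193 283.2 x 109.8 y -3.6
194 283.25 x 107.9 y -4.2
195 283.23 x 105.9 y -4.6
196 283.11 x 103.8 y -4.9
197 283.02 x 101.8 y -5.2
198 282.83 x 99.8 y -5.3
199 282.79 x 97.8 y -5.7
200 282.16 x 95.5 y -4.9
201 281.13 x 93.1 y -3.4
202 279.78 x 90.5 y -1.2
203 278.59 x 88.0 y 0.7
204 279.04 x 86.2 y -0.7
205 278.74 x 84.1 y -0.6
206 278.97 x 82.3 y -1.5
207 277.98 x 79.8 y -0.0
208 278.12 x 77.9 y -0.8
209 278.65 x 76.2 y -2.3
210 278.08 x 74.0 y -1.6
211 276.7 x 71.4 y 0.6
212 277.09 x 69.6 y -0.6
213 277.0 x 67.6 y -0.9
180 0.0 0
181 0.0 0
182 0.0 0
183 285.5 151
184 286.0 231
185 285.99 381
186 286.5 303
187 286.33 224
188 285.49 154
189 285.5 155
190 285.52 151
191 285.52 150
192 285.96 202
193 286.34 123
194 286.43 115
195 286.57 101
196 286.87 30
197 0.0 0
198 284.56 202
199 284.62 509
200 284.35 731
201 284.0 693
202 283.47 604
203 283.0 222
204 0.0 0
205 0.0 0
```

The projected hook tip agrees with both views to within 1 px: scene expected (286.5,196.7), seen about (286.9,196.3). The shank's lateral error is about 0.5 mm. I'll lower it gently while watching the force.

```bash
python3 - <<'E'
from h import *
from bench import bot,fingers,kinematics,cams,telemetry as T
import pickle
S=pickle.load(open("pics/s2.pkl","rb"))["scene"]
print("cap pred",proj(S,[[*O,.0605]]))
y=0.0005; x=-.0202
bot.move_l(tcp(x,y,.062),rate=.04); bot.hold(.2)
f0=np.mean([T.current_ft_force() for _ in range(3)],0); print(f0)
for z in np.arange(.0605,.0499,-.001):
    bot.move_l(tcp(x,y,z),rate=.012); bot.hold(.1)
    d=T.current_ft_force()-f0; print(round(z,4),np.round(d,2),round(T.current_time(),2))
    if np.linalg.norm(d)>2: break
S={n:cams.snapshot(n) for n in("top","scene")}; pickle.dump(S,open("pics/s3.pkl","wb"))
b=cv2.resize(S["scene"]["img"][180:230,260:310],(500,500),interpolation=cv2.INTER_CUBIC)
cv2.imwrite("pics/down.png",b[:,:,::-1])
E
```

```text
cap pred [[283.65003187 199.65465352]]
[ 0.45824677 -0.05055964 -0.76671346]
0.0605 [-1.    0.06 -0.14] 10.32
0.0595 [0.51 0.47 0.33] 10.68
0.0585 [-1.   -1.07  0.61] 11.03
0.0575 [-0.77  0.92  0.36] 11.38
0.0565 [-0.19 -0.12  0.48] 11.72
0.0555 [-1.35  0.34  0.52] 12.07
0.0545 [ 0.06 -0.27  0.55] 12.43
0.0535 [ 0.49 -0.26  0.62] 12.78
0.0525 [-0.09 -0.45  0.46] 13.12
0.0515 [-0.18  0.23  0.42] 13.47
0.0505 [-0.56  0.29 -0.21] 13.82
```

View pics/down.png

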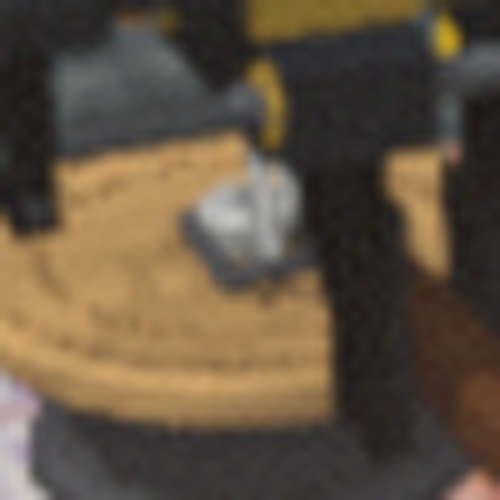

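Hook is down in the gap between cap and bow (tip at about (268,250) in the crop, hidden behind the bow), no contact force. Now I'll creep the pull.

```bash
cat > pull.py <<'E'
from h import *
from bench import bot,fingers,kinematics,cams,telemetry as T
u=np.array([np.cos(np.radians(YAW)),np.sin(np.radians(YAW)),0]);up=np.array([0,0,1.])
def F(n=4):
    a=[]
    for _ in range(n): a.append(T.current_ft_force()); bot.hold(.02)
    return np.mean(a,0)
def pull(x0,x1,f0,rate=.003,step=.0005,z=.0512,y=.0005,log=4):
    i=0
    for x in np.arange(x0-step,x1-1e-6,-step):
        bot.move_l(tcp(x,y,z),rate=rate); d=F()-f0; k=0
        pk=d@u
        while d@u>5.5 and k<25: bot.hold(.1); d=F()-f0; k+=1
        if i%log==0 or k: print("x %.4f pk %.1f now %.1f z %.1f k%d t %.1f"%(x,pk,d@u,d@up,k,T.current_time()))
        i+=1
        if k==25: print("stuck",x); return x
    return x
E
python3 - <<'E'
from pull import *
bot.move_l(tcp(-.0202,.0005,.0512),rate=.01); bot.hold(.1)
f0=F(10); np.save("f0.npy",f0); print(f0)
pull(-.0202,-.0292,f0,log=1)
E
```

```text
[-0.02744912 -0.04772525 -0.25741267]
x -0.0207 pk -0.2 now -0.2 z -0.5 k0 t 14.8
x -0.0212 pk 0.2 now 0.2 z -0.3 k0 t 15.2
x -0.0217 pk 0.0 now 0.0 z -0.5 k0 t 15.6
x -0.0222 pk 0.4 now 0.4 z -0.8 k0 t 16.0
x -0.0227 pk -0.0 now -0.0 z -0.1 k0 t 16.4
x -0.0232 pk 0.1 now 0.1 z -0.2 k0 t 16.7
x -0.0237 pk 0.3 now 0.3 z -0.6 k0 t 17.1
x -0.0242 pk 0.2 now 0.2 z -0.8 k0 t 17.5
x -0.0247 pk 0.1 now 0.1 z -0.6 k0 t 17.9
x -0.0252 pk 1.7 now 1.7 z -1.1 k0 t 18.3
x -0.0257 pk 2.7 now 2.7 z -0.9 k0 t 18.7
x -0.0262 pk 4.6 now 4.6 z -1.5 k0 t 19.0
x -0.0267 pk 5.0 now 5.0 z -1.4 k0 t 19.4
x -0.0272 pk 5.5 now 5.5 z -1.1 k0 t 19.8
x -0.0277 pk 5.3 now 5.3 z -1.8 k0 t 20.2
x -0.0282 pk 5.3 now 5.3 z -1.1 k0 t 20.6
x -0.0287 pk 4.8 now 4.8 z -1.4 k0 t 21.0
x -0.0292 pk 5.0 now 5.0 z -1.2 k0 t 21.3
```

```bash
python3 - <<'E'
from pull import *
import pickle
x=pull(-.0292,-.0502,np.load("f0.npy"),log=3)
S={n:cams.snapshot(n) for n in("top","scene")}; pickle.dump(S,open("pics/s4.pkl","wb"))
a=cv2.resize(S["top"]["img"][170:230,250:310],(400,400),interpolation=cv2.INTER_CUBIC);b=cv2.resize(S["scene"]["img"][175:235,250:310],(400,400),interpolation=cv2.INTER_CUBIC)
cv2.imwrite("pics/off.png",np.hstack([a,b])[:,:,::-1]); print(T.current_time(),T.current_ee_pos())
E
```

```text
x -0.0297 pk 4.8 now 4.8 z -0.9 k0 t 21.7
x -0.0312 pk 0.0 now 0.0 z -0.2 k0 t 22.9
x -0.0327 pk -0.0 now -0.0 z -0.1 k0 t 24.0
x -0.0342 pk -0.0 now -0.0 z -0.7 k0 t 25.2
x -0.0357 pk -0.0 now -0.0 z -0.6 k0 t 26.3
x -0.0372 pk -0.1 now -0.1 z -0.5 k0 t 27.5
x -0.0387 pk 0.1 now 0.1 z -0.2 k0 t 28.6
x -0.0402 pk 0.4 now 0.4 z -0.4 k0 t 29.8
x -0.0417 pk 0.6 now 0.6 z -0.3 k0 t 30.9
x -0.0432 pk 0.0 now 0.0 z -0.8 k0 t 32.1
x -0.0447 pk 0.1 now 0.1 z 0.2 k0 t 33.2
x -0.0462 pk 0.0 now 0.0 z -0.4 k0 t 34.4
x -0.0477 pk -0.4 now -0.4 z -0.4 k0 t 35.5
x -0.0492 pk 0.2 now 0.2 z -0.5 k0 t 36.7
37.5417 [0.43486334 0.05705112 0.06068096]
```

View pics/off.png

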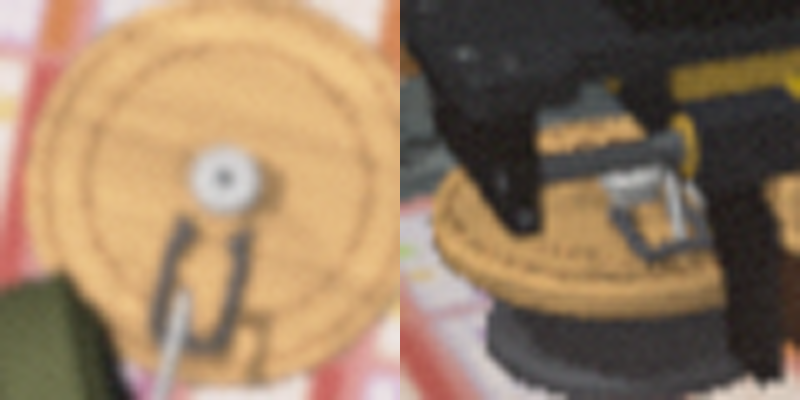

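```bash
python3 - <<'E'
from h import *
import pickle
S=pickle.load(open("pics/s4.pkl","rb"))["top"]
K=8;x0,y0=270,198
g=cv2.resize(S["img"][y0:226,x0:292],None,fx=K,fy=K,interpolation=cv2.INTER_CUBIC);v=cv2.cvtColor(g,cv2.COLOR_RGB2HSV)[...,2]
u=np.array([np.cos(np.radians(YAW)),np.sin(np.radians(YAW))]);n=np.array([-u[1],u[0]])
for th in(110,125,140):
    m=v<th; q=(px(m)+.5)/K-.5+[x0,y0]; q=q[q[:,0]>272+ (0)]; P=ray(S,q,.0525)[:,:2]-O; a=P@u*1e3;b=P@n*1e3
    k=(a>-60)&(a<-8)&(abs(b)<18); print(th,k.sum(),np.percentile(a[k],[.5,99.5]),np.percentile(b[k],[1,50,99]))
E
```

```text
110 724 [-51.29826914 -17.82451795] [-12.32651515 -10.04443773  10.93321773]
125 3538 [-53.45463566 -15.99472218] [-12.95938683  -6.7706541   11.77040834]
140 5746 [-54.54298771 -14.95787478] [-13.65384638  -4.52918966  12.45434304]
```

Clip's origin is about 27 mm from the axis with the hook still behind the bow. In the crop the clip lies below the spindle, its bow near (203,345). The tip leans under the bow, so I'll move 9 mm forward before lifting, then return the pick.

```bash
python3 - <<'E'
from pull import *
import pickle
f0=np.load("f0.npy")
bot.move_l(tcp(-.0412,.0005,.0517),rate=.01); print("fwd",F()-f0)
for z in(.056,.062,.07): bot.move_l(tcp(-.0412,.0005,z),rate=.02); print(z,np.round(F()-f0,2))
bot.move_l(tcp(-.0412,.0005,.14),rate=.08); print(T.current_time())
q=rot(-1.6); p=np.array([.4985,-.1793,0])
bot.movep(p+[0,0,.15],q); bot.move_l(p+[0,0,.06],rate=.08)
bot.move_l(p+[0,0,.0272],rate=.03); print("seat",F()-f0,T.current_time())
fingers.set_gripper(.35,10); fingers.set_gripper(.6)
bot.move_l(p+[0,0,.16],rate=.1)
bot.movep([.40,-.42,.25],rot(-30)); print(T.current_time())
S={n:cams.snapshot(n) for n in("top","scene")}; pickle.dump(S,open("pics/s5.pkl","wb"))
a=cv2.resize(S["top"]["img"][110:310,235:435],(400,400),interpolation=cv2.INTER_CUBIC);b=cv2.resize(S["scene"]["img"][150:270,240:420],(600,400),interpolation=cv2.INTER_CUBIC)[:,:400]
c=cv2.resize(S["top"]["img"][180:230,262:312],(200,200),interpolation=cv2.INTER_CUBIC); a[:200,:]=a[:200,:]
cv2.imwrite("pics/end.png",np.hstack([a,cv2.resize(S["scene"]["img"][150:290,240:420],(400,400))])[:,:,::-1])
E
```

```text
fwd [-0.23901526 -0.06652966 -0.29998884]
0.056 [-0.16 -0.18 -0.3 ]
0.062 [-0.33  0.08 -0.09]
0.07 [-0.05  0.74 -0.23]
41.25
seat [-0.21743872  0.34546191 -0.02452816] 44.7833
48.6583
```

View pics/end.png

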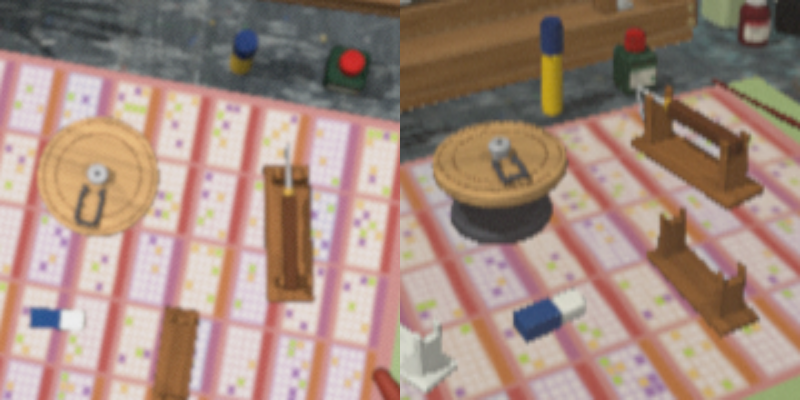

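The picture shows the clip flat on the wheel head below the spindle, around (90,205), and the pick in both saddles, around (289,220). The bystanders look to be in place. One numeric check, then I'll hand in.

```bash
python3 - <<'E'
from h import *
import pickle
from bench import bot
A=pickle.load(open("pics/top0.pkl","rb"));S=pickle.load(open("pics/s5.pkl","rb"))["top"]
K=8;x0,y0=268,200
g=cv2.resize(S["img"][y0:228,x0:294],None,fx=K,fy=K,interpolation=cv2.INTER_CUBIC);v=cv2.cvtColor(g,cv2.COLOR_RGB2HSV)[...,2]
r=cv2.minAreaRect(((ray(S,(px(big(v<135))+.5)/K-.5+[x0,y0],.0525)[:,:2]-O)*1000).astype(np.float32)); print("clip rect rel. spindle",r)
t=A["img"][172:265,365:395];print("pick shift px",[ (f:=cv2.phaseCorrelate(np.float32(t.mean(2)),np.float32(S["img"][172:265,365:395].mean(2))))])
d=np.abs(A["img"].astype(int)-S["img"]).max(2)
for n,(a,b,c,e) in dict(eraser=(240,255,285,285),glue=(345,118,370,155),ink=(393,128,425,160)).items(): print(n,"changed px",(d[b:e,a:c]>40).sum())
print([A["img"][r,378:381].mean(0).astype(int).tolist() for r in(181,205,207,254,256)],[S["img"][r,378:381].mean(0).astype(int).tolist() for r in(181,205,207,254,256)])
bot.close_job()
E
```

```text
clip rect rel. spindle ((-33.60045623779297, 8.430159568786621), (27.07522964477539, 41.37907791137695), 77.37397766113281)
pick shift px [((-0.21423195412597806, -0.017937897222950028), 0.9068216264247895)]
eraser changed px 0
glue changed px 0
ink changed px 0
[[211, 198, 191], [192, 154, 87], [157, 119, 60], [108, 70, 41], [154, 104, 61]] [[215, 202, 196], [204, 164, 89], [167, 128, 65], [112, 72, 45], [156, 104, 62]]
the job is handed in; nothing more can be done
```

The clip is off the spindle and lying on the wheel head, the pick is back on its rest, and the job is handed in. It finished at about 49 s of the 72 s allowed; no verdict was reported.

**What I did:** I took the pick from the larger brown rest and lowered its hook into the gap without touching anything. I then drew the clip out along its -x in 0.5 mm steps. Before lifting, I moved the hook 9 mm forward so it would not catch the bow, then laid the pick back.

**Pull force:** the highest wrist reading was about 5.5 N, below the 7 N pause level. It is averaged after each step, so a brief higher peak could have been missed. The force fell to zero after about 6 mm of travel, well before the clip was fully off.

**Last checks:**
- **Clip:** its origin is about 27 mm from the spindle's axis (22 to 55 mm required). It looks flat in both camera views, but I did not measure its tilt or height.
- **Pick:** it is back in both saddles, within about 0.5 mm of where it started.
- **Eraser, glue stick and ink bottle:** no changed pixels in the top view.

**One disagreement:** the hook met the bow about 0.5 to 1 mm later than my measurements predicted, within the 2 mm to spare.

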